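# Fit the slotted handle on the book press

### The arm

A 6-joint arm with a two-finger parallel gripper is mounted at the origin on a cart in front of the work surface, level with it; the furniture and walls round the work are solid. World frame = base frame: x ahead of the robot, y to its left, z up, the work surface at z = 0. Lengths are in m, angles in rad, forces in N, time in s.
With the tool pointing down it reaches from about 0.35 to 0.975 m from the base axis. Payload 4.9 kg.
Tool frame: the origin (TCP) lies on the centre line of the jaws, within the pads' length; the fingertips stand 25 mm ahead of it and the grasp point (between the pads) lies 6 mm ahead of it; z points along the fingers, y is the line along which they close (so a half turn about z gives the same grasp; the last joint's range is limited). The gripper opens to 85 mm and grips with 20 to 120 N. Pads are 22 mm wide; open, the fingers measure 114 mm over their backs; the gripper's body (76 mm by 85 mm) begins 54 mm behind the grasp point. The pads swing forward as they close: fully open they stand 13 mm farther back than shut.
Start: joints at [1.095, 0.053, 1.613, -0, 1.476, -0.119], TCP at [0.218, 0.586, 0.256] pointing down, gripper open.
Joint ranges: [-3.01, 3.01], [-1.01, 2.22], [0.06, 2.58], [-1.02, 4.17], [0.09, 2.62], [-3.14, 3.14]. Speed limits (rad/s): [2.57, 2.57, 3.14, 3.14, 3.14, 3.14].

### API

Orientations are given as a unit quaternion [w, x, y, z].
In Python, from plant import state, grab_frame, get_calibration, job gives the robot as it stands. The module is installed in compiled form; this text tells all that it offers.
- The arm moves only by the tool move_arm, never from a script. Its argument "targets" is a list that holds one entry, the list of rows, each a list of 5 numbers: the opening in per cent of the stroke, from 0 (shut) to 100 (fully open), then the shift along the tool's x, y, z as a fraction of full scale, then the turn about the tool's z as a fraction of full scale. A call has 1 to 5 rows; each row shifts and turns the commanded pose from where the row before left it, along the tool's axes as they then stand; what a row does not reach is not made up. Full scale, the value 1, is 0.6 m for a shift and 6 degrees for a turn. A row lasts 1/12 s, in which the tool goes at most 41.7 mm and 7.16 degrees, less where a joint would pass 70% of its speed; a pose out of reach is approached as far as the arm can. A call with a number of a shift or a turn outside -1 to 1 is refused whole. A call with a gripper value outside its range is refused whole. The fingers move at their own pace and stop on an object; the grip force is fixed at half the most. Time passes only in rows, so rows that do not move let the fingers close. It gives the time, the measured TCP pose, the force, the opening and the grip force at its end, in the units of the state.
- state(): the state, without advancing time (a new reading comes with each control period).
- grab_frame(name): name is "side" or "top" or "wrist"; returns the picture (384x512x3 uint8, red, green, blue); there is no depth.
- get_calibration(name): a dict with "vertical_fov" (degrees; the focal length in pixels is half the picture's height over the tangent of half this angle, whatever the lens; pixels are square), "cx", "cy" (the principal point, pixels), "R" (3x3) and "t" (3): a world point X has camera coordinates R X + t. Camera axes: x right, y down, z forward; pixel columns grow to the right and rows downward; lengths in m; the calibration is good to about 2 mm. A picture is of the moment at which its call begins: read the wrist's pose just before it. get_calibration takes no time and is no camera call; for the wrist camera it gives the pose at the moment of the call.
- job.job_done(): hands the job in; it is judged then, once.
The state is a dict: "time": time; "joint_pos": joint angles; "joint_vel": joint speeds; "joint_efforts": joint torques, N m; "tool_pos": TCP position; "tool_rot": TCP orientation; "contact_force": force on the tool from outside, world axes, zero at the start; "ft_torque": the same for the moment, N m; "gripper_width": opening from 0.0 (shut) to 1.0 (fully open); "grasp_force": force on a finger pad.
Only numpy, scipy, OpenCV 4.12 (cv2) and the standard library are available. Lean on these libraries where they do the work, as an engineer would, in place of code of your own. Each camera call takes 0.05 s, during which the arm holds its last target. There are 200 camera calls.

### The job

Fit the slotted bar handle onto the screw of the small book press: turn it so that its long slot lines up with the flat tang on top of the screw, and lower it until it sits fully down and level on the shoulder of the screw, then let go. Leave the round collar where it is.

Things in the scene. Friction and masses are not known exactly. Their poses are not given: they have to be found in the camera images.
- handle_mid (a point): Centre (half-way up) of the loose steel press handle, lying flat. Its hub is a block 68 mm long (x), 46 wide (y), 36 high (z, up), with a slot 44 (x) by 22 mm (y) right through it, top to bottom. A 12 mm bar with an 18 mm ball end runs out from each short end along x at half height: 154 mm over all. Alike either way round. Grip it across the 46 mm width at its middle. 0.25 to 0.5 kg.
- tang_seat (a point): Centre of the top of the round shoulder (38 mm across, 20 high) of the fixed press screw, where the handle's underside rests; handle_mid is then 18 mm above it. From it a flat tang stands up 32 mm: 32 mm long (this point's x), 12 thick (y), z up, crown rounded. The screw does not turn; either way round fits. The tang stands within 35 degrees of the beam.
- press: Small fixed book press of dark steel, a book between its beech boards; origin mid-underside on the table. Base 160 (x) by 210 mm (y); crossbeam along y, 206 long, 44 wide, top 92 mm above the table (nuts at its ends reach 100 mm). The screw's shoulder stands on the beam's middle, its top 112 mm above the table; the tang ends at 144 mm. Nothing is above it.
- collar_mid (a point): Centre (half-way up) of a loose round steel collar, a bystander: 56 mm across, 36 mm high, with a round 24 mm bore that does not fit over the tang. It stands on the table to the left or right of the handle.

How it is judged:
By the outcome, as a careful person would: the job done as asked, in the order asked, and still so for the second after the job is handed in, with the robot touching nothing.
It also fails if it takes over 38 s, if anything falls off the work surface, if the arm or the gripper's body presses on something with over 40 N, if the wrist force passes 120 N, or if a joint passes its speed limit or range.

## Working session

There is one attempt and no reset: what is moved stays moved. The work goes in short steps, Python scripts to look and compute and a tool call to move; the robot and the scene stay as the last step left them, time stands still between calls to the robot, and variables do not carry over. Pictures are saved under pics/ and viewed, at most 10 in all, crops included, and the job is handed in when it is done.

Besides the shell and the picture viewer there is one more tool, called in YAML: its name, and indented under it one key for each argument. move_arm: Moves the arm, as the interface text tells. Shift numbers are shares of 0.6 m and turn numbers shares of 6 degrees, none past 1 either way. Its arguments: {"type":"object","properties":{"targets":{"type":"array"}},"required":["targets"]}

```bash
mkdir -p pics; cat > h.py <<'E'
import numpy as np, cv2
from plant import state, grab_frame, get_calibration, job
def cal(n):
    c=get_calibration(n); f=192/np.tan(np.radians(c["vertical_fov"])/2)
    return f,c["cx"],c["cy"],np.array(c["R"]),np.array(c["t"])
def ray(c,uv,z):
    f,cx,cy,R,t=c; o=-R.T@t; d=R.T@np.array([(uv[0]-cx)/f,(uv[1]-cy)/f,1])
    return o+d*(z-o[2])/d[2]
def proj(c,X):
    f,cx,cy,R,t=c; p=R@np.array(X)+t; return p[:2]/p[2]*f+[cx,cy]
def shot(n,name):
    c=cal(n); im=grab_frame(n); cv2.imwrite(f"pics/{name}.png",im[:,:,::-1]); return c,im
E
python3 - <<'E'
from h import *
a=shot("top","top0")[1]; b=shot("side","side0")[1]
print({k:np.round(v,3) for k,v in state().items()})
for n in("top","side","wrist"):
    c=cal(n);print(n,c[:3],(-c[3].T@c[4]).round(3),c[3].round(3).tolist())
E
```

```text
{'time': np.float64(0.1), 'joint_pos': array([ 1.095,  0.053,  1.614,  0.   ,  1.476, -0.119]), 'joint_vel': array([ 0.001, -0.001, -0.005,  0.002,  0.002, -0.001]), 'joint_efforts': array([ 0.0000e+00, -3.9490e+01, -3.7137e+01, -0.0000e+00,  4.0000e-03,
        0.0000e+00]), 'tool_pos': array([0.218, 0.585, 0.255]), 'tool_rot': array([-0.   ,  0.177,  0.984, -0.001]), 'contact_force': array([ 0.356, -0.29 ,  0.901]), 'ft_torque': array([ 0.015, -0.029, -0.003]), 'grasp_force': np.float64(0.0), 'gripper_width': np.float64(1.001)}
top (np.float64(412.6319083943331), 248.9316397673912, 192.39761333371212) [ 0.449 -0.017  1.112] [[0.029, -1.0, 0.005], [-0.997, -0.03, -0.068], [0.068, -0.003, -0.998]]
side (np.float64(450.440579047017), 261.7846315939049, 179.99965133872647) [ 0.409 -0.771  0.574] [[0.986, -0.164, -0.018], [-0.101, -0.516, -0.85], [0.131, 0.84, -0.526]]
wrist (np.float64(276.4670766012848), 253.4826240631338, 190.23922103226263) [0.154 0.609 0.372] [[0.35, 0.937, -0.002], [0.902, -0.336, 0.272], [0.254, -0.096, -0.962]]
```

View pics/top0.png

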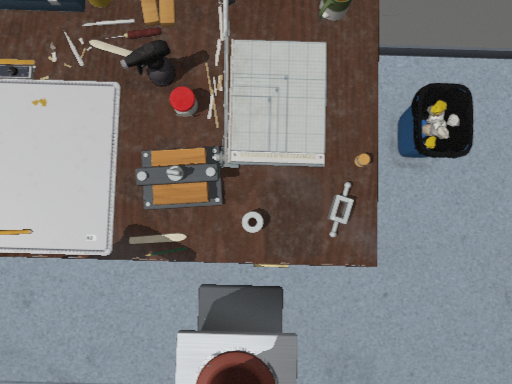

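View pics/side0.png

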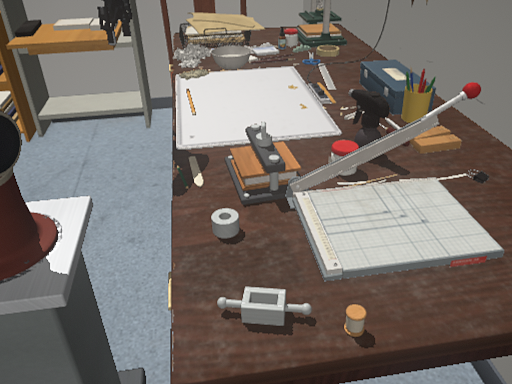

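The top view shows the handle near (342,210), the collar at (252,222) and the press at (180,175), with its tang near (175,173). The side view agrees. I'll enlarge both spots.

```bash
python3 - <<'E'
from h import *
a=cv2.imread("pics/top0.png")
p=cv2.resize(a[135:215,130:230],None,fx=5,fy=5,interpolation=cv2.INTER_CUBIC)
q=cv2.resize(a[175:245,315:370],None,fx=5.714,fy=5.714,interpolation=cv2.INTER_CUBIC)[:400]
cv2.imwrite("pics/crop0.png",np.hstack([p,q]))
c=cal("top"); print(ray(c,(342,210),.018),ray(c,(252,222),.018),ray(c,(175,173),.14), ray(c,(347,186),.018),ray(c,(334,234),.018))
E
```

```text
[ 0.48376903 -0.26843831  0.018     ] [ 0.44499514 -0.03062155  0.018     ] [0.55571568 0.15647788 0.14      ] [ 0.54806936 -0.28086452  0.018     ] [ 0.41974872 -0.24817689  0.018     ]
```

View pics/crop0.png

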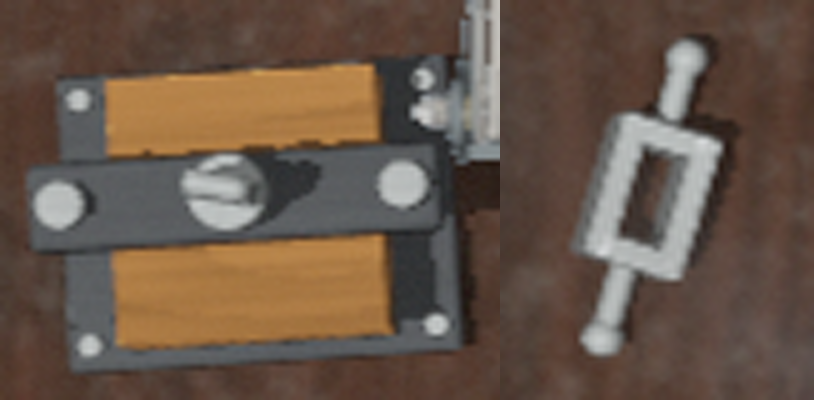

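The balls put the handle's axis about 14° off x, centred at (0.484,-0.268), and the tang is roughly along the beam. I'll move above the handle, going around in front of the cutter.

move_arm:
  targets:
    - [[100,-0.045,-0.047,0,0],[100,-0.045,-0.047,0,0],[100,-0.045,-0.047,0,0],[100,-0.045,-0.047,0,0],[100,-0.045,-0.047,0,0]]

```text
time: 0.52
tool_pos: [0.2956, 0.4045, 0.2556]
tool_rot: [-0.0, 0.177, 0.984, -0.0]
contact_force: [1.3, -0.2, 0.8]
gripper_width: 1.002
grasp_force: 0.0
```

move_arm:
  targets:
    - [[100,-0.045,-0.047,0,0],[100,-0.045,-0.047,0,0],[100,-0.045,-0.047,0,0],[100,-0.045,-0.047,0,0],[100,-0.045,-0.047,0,0]]

```text
time: 0.93
tool_pos: [0.3728, 0.2253, 0.2559]
tool_rot: [-0.0, 0.177, 0.984, -0.0]
contact_force: [0.5, 1.0, 0.2]
gripper_width: 0.999
grasp_force: 0.0
```

move_arm:
  targets:
    - [[100,-0.045,-0.047,0,0],[100,-0.045,-0.047,0,0],[100,-0.045,-0.047,0,0],[100,-0.0325,-0.057,0,0],[100,-0.0325,-0.057,0,0]]

```text
time: 1.35
tool_pos: [0.4317, 0.0399, 0.2559]
tool_rot: [-0.0, 0.177, 0.984, 0.0]
contact_force: [0.3, 0.0, 0.4]
gripper_width: 1.0
grasp_force: 0.0
```

move_arm:
  targets:
    - [[100,-0.0325,-0.057,0,0],[100,-0.0325,-0.057,0,0],[100,-0.0325,-0.057,0,0],[100,-0.0325,-0.057,0,0],[100,-0.0325,-0.057,0,0]]

```text
time: 1.77
tool_pos: [0.463, -0.1545, 0.2559]
tool_rot: [-0.0, 0.178, 0.984, 0.0]
contact_force: [1.7, 0.1, -0.4]
gripper_width: 0.998
grasp_force: 0.0
```

move_arm:
  targets:
    - [[100,-0.0325,-0.057,0,0],[100,-0.0325,-0.057,0,0],[100,-0.0325,-0.057,0,0],[100,0,0,0,-1],[100,0,0,0,0]]

```text
time: 2.18
tool_pos: [0.482, -0.2708, 0.2553]
tool_rot: [-0.001, 0.126, 0.992, 0.001]
contact_force: [-0.2, 0.2, -0.7]
gripper_width: 1.002
grasp_force: 0.0
```

```bash
python3 - <<'E'
from h import *
c,im=shot("wrist","w1")
s=state();print(s["tool_pos"].round(4),s["tool_rot"].round(4),s["time"])
cv2.imwrite("pics/w1.png",cv2.resize(im[:,:,::-1],(768,576)))
E
```

```text
[ 0.482  -0.2695  0.2554] [-8.000e-04  1.273e-01  9.919e-01  6.000e-04] 2.2333
```

View pics/w1.png

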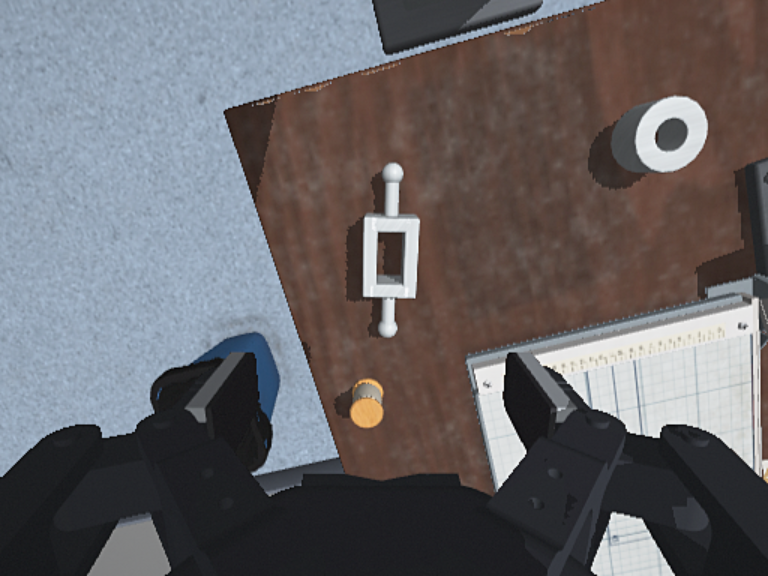

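The wrist view (scaled 1.5×) shows the handle with its balls at (393,172) and (388,328). The hub's top corners are at (365,214), (420,217), (415,299) and (362,296).

```bash
python3 - <<'E'
from h import *
c=cal("wrist"); s=state()
def seg(c,p,q,z):
    a,b=ray(c,p,z),ray(c,q,z); d=a-b; print((a+b)/2,np.hypot(*d[:2]),np.degrees(np.arctan2(d[1],d[0]))); return (a+b)/2
k=1/1.5
m=seg(c,(393*k,172*k),(388*k,328*k),.018)
P=[ray(c,(u*k,v*k),.036) for u,v in((365,214),(420,217),(415,299),(362,296))]
n=np.mean(P,0);print(n,[np.linalg.norm(P[i]-P[i-1]).round(4) for i in range(4)])
t=cal("top"); seg(t,(347.55,184.98),(332.85,233.98),.018)
seg(t,(130+185/5,135+182/5),(130+247/5,135+188/5),.14)
from scipy.spatial.transform import Rotation as Ro
R=Ro.from_quat(np.r_[s["tool_rot"][1:],s["tool_rot"][0]]).as_matrix()
print("tool x,y",R[:,:2].T.round(4)); print((R.T@((m+n)/2-s["tool_pos"])))
E
```

```text
[ 0.4869824  -0.26155575  0.018     ] 0.13765741876622958 163.91427633692012
[ 0.48632217 -0.26175856  0.036     ] [np.float64(0.0691), np.float64(0.0444), np.float64(0.0693), np.float64(0.0451)]
[ 0.48527638 -0.26371484  0.018     ] 0.1362918687025374 -15.82208908244094
[0.55796661 0.16083298 0.14      ] 0.029503389982022368 86.16364425522873
tool x,y [[-0.9676  0.2526  0.0017]
 [ 0.2526  0.9676  0.001 ]]
[-0.00291422  0.00855742  0.2283909 ]
```

move_arm:
  targets:
    - [[100,-0.005,0.014,0.04,0.2],[100,0,0,0.06,0],[100,0,0,0.06,0],[100,0,0,0.06,0],[100,0,0,0,0]]

```text
time: 2.65
tool_pos: [0.4827, -0.2569, 0.1159]
tool_rot: [-0.007, 0.136, 0.991, 0.004]
contact_force: [-1.2, 0.7, -0.7]
gripper_width: 0.999
grasp_force: 0.0
```

```bash
python3 - <<'E'
from h import *
c,im=shot("wrist","w2")
s=state();print(s["tool_pos"].round(4),s["tool_rot"].round(4),s["time"])
cv2.imwrite("pics/w2.png",cv2.resize(im[:,:,::-1],(768,576)))
E
```

```text
[ 0.4846 -0.2584  0.1198] [-0.0044  0.1362  0.9907  0.0024] 2.7
```

View pics/w2.png

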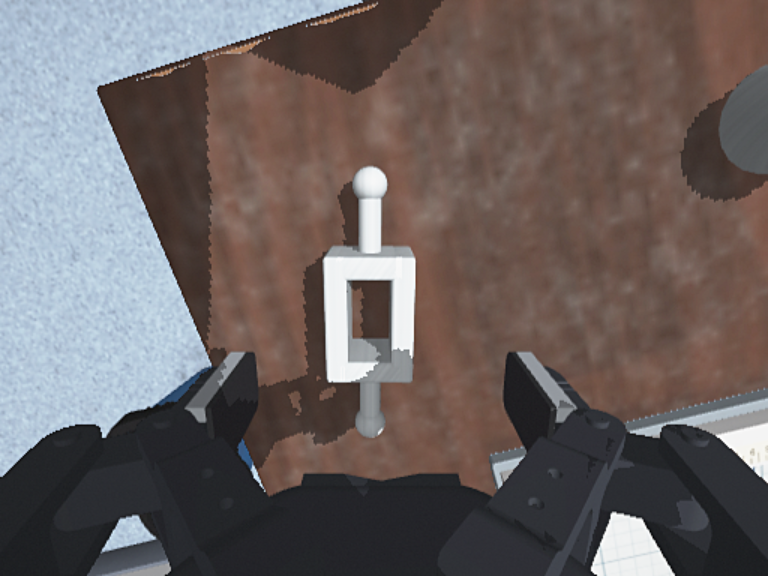

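The handle is between the jaws, with balls at (370,183) and (370,425) and hub corners at (323,257), (415,257), (412,382) and (328,382). It sits slightly left of the jaw centre.

```bash
cat >> h.py <<'E'
from scipy.spatial.transform import Rotation as Ro
def seg(c,p,q,z):
    a,b=ray(c,p,z),ray(c,q,z); d=a-b; print((a+b)/2,np.hypot(*d[:2]),np.degrees(np.arctan2(d[1],d[0]))); return (a+b)/2
def tool(s):
    return Ro.from_quat(np.r_[s["tool_rot"][1:],s["tool_rot"][0]]).as_matrix()
E
python3 - <<'E'
from h import *
c=cal("wrist"); s=state(); k=1/1.5; R=tool(s)
m=seg(c,(370*k,183*k),(370*k,425*k),.018)
P=[ray(c,(u*k,v*k),.036) for u,v in((323,257),(415,257),(412,382),(328,382))]
n=np.mean(P,0);print(n,[np.linalg.norm(P[i]-P[i-1]).round(4) for i in range(4)])
print(s["tool_pos"],np.degrees(np.arctan2(R[1,1],R[0,1])),R.T@(m-s["tool_pos"]),R.T@(n-s["tool_pos"]))
E
```

```text
[ 0.49152195 -0.26598973  0.018     ] 0.14197106716326857 163.95022580849022
[ 0.48994176 -0.26540687  0.036     ] [np.float64(0.0684), np.float64(0.0455), np.float64(0.0684), np.float64(0.0452)]
[ 0.48457564 -0.25837116  0.11984244] 74.34857294587547 [-0.00968944 -0.00582661  0.10173663] [-0.00784349 -0.00562724  0.0837536 ]
```

move_arm:
  targets:
    - [[100,-0.012,-0.009,0,0],[100,0,0,0.05,0],[100,0,0,0.05,0],[100,0,0,0.04,0],[100,0,0,0,0]]

```text
time: 3.12
tool_pos: [0.4922, -0.2682, 0.0387]
tool_rot: [-0.002, 0.136, 0.991, 0.001]
contact_force: [-0.1, 0.6, -0.2]
gripper_width: 1.003
grasp_force: 0.0
```

move_arm:
  targets:
    - [[100,0,0,0,0],[100,0,0,0,0]]

```text
time: 3.28
tool_pos: [0.4952, -0.2704, 0.0439]
tool_rot: [0.003, 0.136, 0.991, -0.001]
contact_force: [0.6, -0.1, -0.2]
gripper_width: 1.002
grasp_force: 0.0
```

move_arm:
  targets:
    - [[100,0,0,0,0],[100,0,0,0,0],[100,0,0,0,0]]

```text
time: 3.53
tool_pos: [0.4939, -0.2696, 0.0422]
tool_rot: [0.001, 0.136, 0.991, -0.001]
contact_force: [0.0, 0.4, 0.4]
gripper_width: 0.999
grasp_force: 0.0
```

```bash
python3 - <<'E'
from h import *
c,im=shot("wrist","w3")
s=state();print(s["tool_pos"].round(4),s["tool_rot"].round(4),s["time"],s["joint_vel"])
cv2.imwrite("pics/w3.png",cv2.resize(im[:,:,::-1],(768,576)))
E
```

```text
[ 0.4936 -0.2693  0.0417] [ 1.000e-03  1.361e-01  9.907e-01 -5.000e-04] 3.5833 [-1.00682559e-03  9.06056629e-03  1.17131897e-02  2.94363108e-05
 -3.82549787e-03  3.60959545e-04]
```

View pics/w3.png

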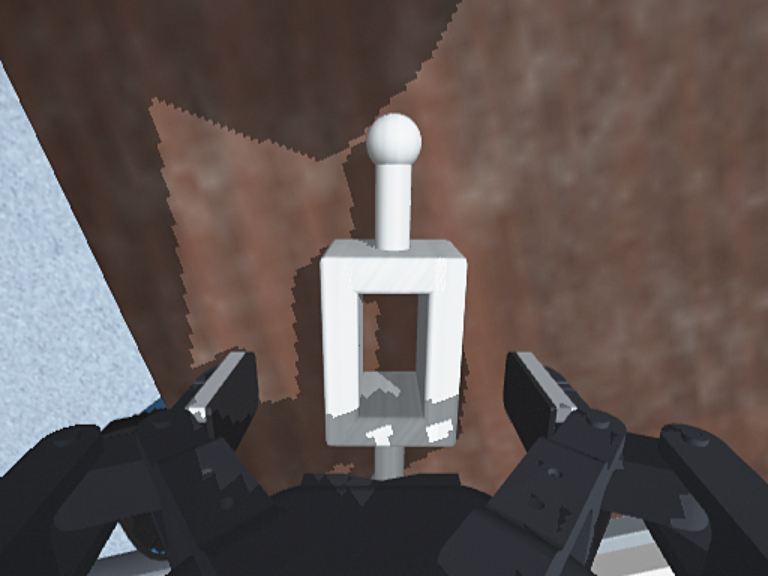

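The hub's top corners are at (322,258), (467,258), (456,445) and (327,445). The handle is now a little to the right.

```bash
python3 - <<'E'
from h import *
c=cal("wrist"); s=state(); k=1/1.5; R=tool(s)
P=[ray(c,(u*k,v*k),.036) for u,v in((322,258),(467,258),(456,445),(327,445))]
n=np.mean(P,0);print(n,[np.linalg.norm(P[i]-P[i-1]).round(4) for i in range(4)])
print(s["tool_pos"],R.T@(n-s["tool_pos"]),np.degrees(np.arctan2(R[1,1],R[0,1])),[np.degrees(np.arctan2(*(P[i]-P[j])[1::-1])) for i,j in((0,3),(1,2))])
E
```

```text
[ 0.48548156 -0.26292164  0.036     ] [np.float64(0.0659), np.float64(0.0438), np.float64(0.0659), np.float64(0.0445)]
[ 0.49361664 -0.26931082  0.04171341] [0.0095691  0.0039631  0.00568948] 74.3542106634629 [np.float64(163.6235992198224), np.float64(164.3072829486397)]
```

move_arm:
  targets:
    - [[100,0.015,0.0065,0,0],[100,0,0,0.0165,0],[100,0,0,0,0],[100,0,0,0,0],[100,0,0,0,0]]

```text
time: 4.0
tool_pos: [0.4849, -0.2624, 0.0299]
tool_rot: [-0.0, 0.136, 0.991, 0.0]
contact_force: [-0.7, 0.1, 0.3]
gripper_width: 1.001
grasp_force: 0.0
```

move_arm:
  targets:
    - [[30,0,0,0,0],[30,0,0,0,0],[20,0,0,0,0],[10,0,0,0,0],[0,0,0,0,0]]

```text
time: 4.42
tool_pos: [0.4857, -0.263, 0.0309]
tool_rot: [0.001, 0.136, 0.991, -0.0]
contact_force: [-0.6, -0.8, 1.8]
gripper_width: 0.531
grasp_force: 63.9
```

move_arm:
  targets:
    - [[0,0,0,0,0],[0,0,0,0,0],[0,0,0,0,0],[0,0,0,0,0],[0,0,0,0,0]]

```text
time: 4.83
tool_pos: [0.4857, -0.263, 0.0309]
tool_rot: [0.001, 0.136, 0.991, -0.0]
contact_force: [1.3, -1.3, 2.8]
gripper_width: 0.53
grasp_force: 64.0
```

The handle is gripped at 45 mm. Next I lift it and turn by +78° so its axis comes to about 86°.

move_arm:
  targets:
    - [[0,0,0,-0.03,0],[0,0,0,-0.06,0],[0,0,0,-0.06,0],[0,0,0,-0.06,0],[0,0,0,-0.06,1]]

```text
time: 5.25
tool_pos: [0.4837, -0.2613, 0.1915]
tool_rot: [-0.002, 0.189, 0.982, 0.001]
contact_force: [1.0, -0.0, -3.5]
gripper_width: 0.529
grasp_force: 63.2
```

move_arm:
  targets:
    - [[0,0,0,-0.06,1],[0,0,0,-0.06,1],[0,0,0,-0.03,1],[0,0,0,0,1],[0,0,0,0,1]]

```text
time: 5.67
tool_pos: [0.4852, -0.2623, 0.2828]
tool_rot: [0.0, 0.438, 0.899, 0.0]
contact_force: [-0.5, 0.3, -4.9]
gripper_width: 0.529
grasp_force: 63.4
```

move_arm:
  targets:
    - [[0,0,0,0,1],[0,0,0,0,1],[0,0,0,0,1],[0,0,0,0,1],[0,0,0,0,1]]

```text
time: 6.08
tool_pos: [0.4842, -0.2616, 0.2796]
tool_rot: [-0.003, 0.656, 0.755, -0.0]
contact_force: [-0.8, -1.0, -4.1]
gripper_width: 0.529
grasp_force: 63.1
```

move_arm:
  targets:
    - [[0,0,0,0,1],[0,0,0,0,1],[0,0,0,0,0],[0,0,0,0,0]]

```text
time: 6.42
tool_pos: [0.4845, -0.2619, 0.2803]
tool_rot: [-0.002, 0.728, 0.685, -0.0]
contact_force: [-0.6, -0.1, -4.9]
gripper_width: 0.529
grasp_force: 63.1
```

move_arm:
  targets:
    - [[0,0.061,0.0116,0,0],[0,0.061,0.0116,0,0],[0,0.061,0.0116,0,0],[0,0.061,0.0116,0,0],[0,0.061,0.0116,0,0]]

```text
time: 6.83
tool_pos: [0.5313, -0.0804, 0.2815]
tool_rot: [-0.001, 0.728, 0.685, -0.0]
contact_force: [-0.2, -0.4, -3.5]
gripper_width: 0.526
grasp_force: 63.3
```

move_arm:
  targets:
    - [[0,0.061,0.0116,0,0],[0,0.061,0.0116,0,0],[0,0.06,0.0116,0,0],[0,0,0,0,0],[0,0,0,0,0]]

```text
time: 7.25
tool_pos: [0.559, 0.0273, 0.2814]
tool_rot: [-0.001, 0.727, 0.686, -0.001]
contact_force: [-0.5, -0.0, -3.8]
gripper_width: 0.525
grasp_force: 63.3
```

move_arm:
  targets:
    - [[0,0,0,0,0],[0,0,0,0,0],[0,0,0,0,0]]

```text
time: 7.5
tool_pos: [0.5592, 0.0243, 0.2822]
tool_rot: [-0.0, 0.73, 0.684, -0.0]
contact_force: [0.7, 0.5, -3.8]
gripper_width: 0.528
grasp_force: 63.3
```

```bash
python3 - <<'E'
from h import *
c,im=shot("wrist","w4")
s=state();print(s["tool_pos"].round(4),s["tool_rot"].round(4),s["time"],s["joint_vel"].round(3))
cv2.imwrite("pics/w4.png",cv2.resize(im[:,:,::-1],(768,576)))
E
```

```text
[0.5592 0.0243 0.2823] [-1.000e-04  7.297e-01  6.838e-01 -1.000e-04] 7.55 [-0.    -0.    -0.002  0.001 -0.     0.003]
```

View pics/w4.png

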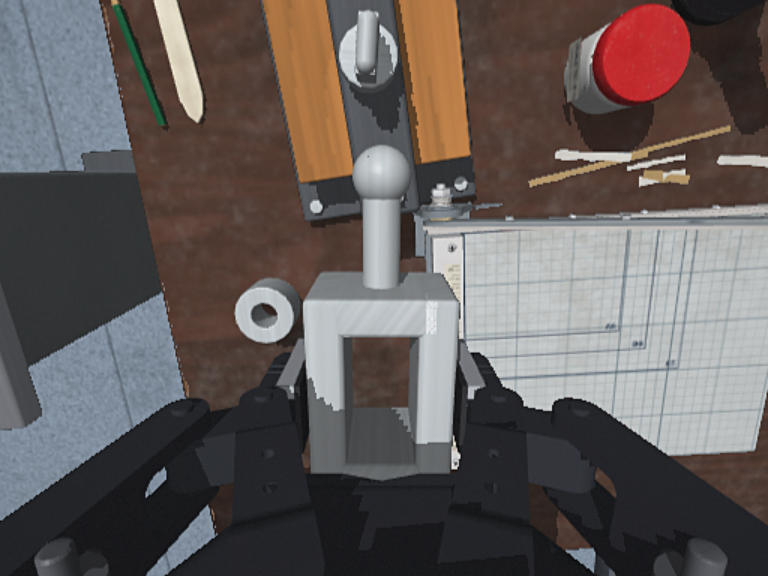

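The tang's ridge runs from about (367,12) to (367,42), and the shoulder disc is centred near (368,55). The held handle points the same way. I'll enlarge the tang.

```bash
python3 - <<'E'
from h import *
a=cv2.imread("pics/w4.png"); cv2.imwrite("pics/w4c.png",cv2.resize(a[0:110,310:430],None,fx=5,fy=5,interpolation=cv2.INTER_CUBIC))
E
```

```text
(no output)
```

View pics/w4c.png

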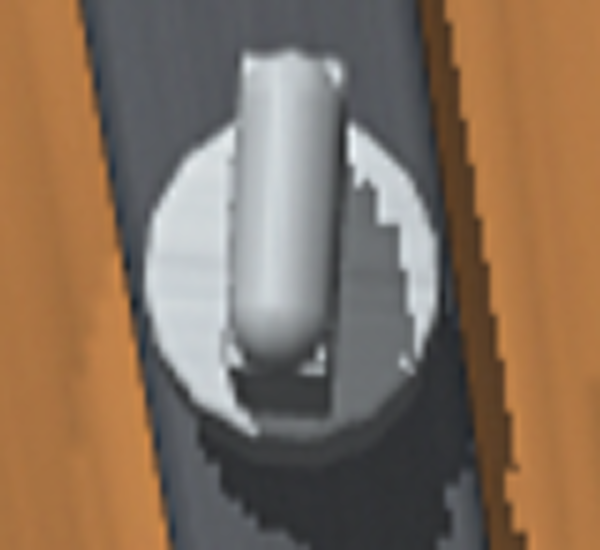

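The tang's shoulder corners under the crown are at about (232,368), (325,372), (340,65) and (247,60) in the crop. The shoulder disc spans columns 147 to 438, centred near v=275.

```bash
python3 - <<'E'
from h import *
c=cal("wrist"); s=state(); R=tool(s)
g=lambda u,v:((310+u/5)/1.5,(v/5)/1.5)
for z in(.138,.144):
    P=[ray(c,g(*p),z) for p in((232,368),(325,372),(340,65),(247,60))]
    n=np.mean(P,0);print(n.round(4),[np.linalg.norm(P[i]-P[i-1]).round(4) for i in range(4)])
    print("ang",np.degrees(np.arctan2(*((P[3]+P[2]-P[0]-P[1])[1::-1]))))
print("shoulder",ray(c,g(292,275),.112),ray(c,g(147,275),.112),ray(c,g(438,275),.112),ray(c,g(292,437),.112))
k=1/1.5
# held handle: top corners, top z = tcp-0.013+0.018
zt=s["tool_pos"][2]+.005
H=[ray(c,(u*k,v*k),zt) for u,v in((304,299),(459,299),(451,472),(311,472))]
print("hub",np.mean(H,0),[np.linalg.norm(H[i]-H[i-1]).round(4) for i in range(4)],R.T@(np.mean(H,0)-s["tool_pos"]))
print(s["tool_pos"],R[:,0],R[:,1],np.degrees(np.arctan2(R[1,0],R[0,0])))
t=cal("top")
print(ray(t,(130+228/5,135+190/5),.112))
d=np.array([.5575,.156,.144])
print(R.T@(n-s["tool_pos"])/.6)
E
```

```text
[0.561  0.1606 0.138 ] [np.float64(0.031), np.float64(0.0107), np.float64(0.0309), np.float64(0.0103)]
ang 82.62977923716379
[0.5611 0.159  0.144 ] [np.float64(0.0303), np.float64(0.0104), np.float64(0.0302), np.float64(0.01)]
ang 82.62977923716366
shoulder [0.56101178 0.16105933 0.112     ] [0.54300188 0.16223998 0.112     ] [0.57914635 0.15987051 0.112     ] [0.55966036 0.14264252 0.112     ]
hub [0.55993556 0.02811445 0.28725973] [np.float64(0.0583), np.float64(0.0439), np.float64(0.0583), np.float64(0.045)] [ 0.00383651  0.00046698 -0.00500049]
[0.55921916 0.02431596 0.28225973] [ 6.49379060e-02  9.97889302e-01 -9.70567587e-05] [ 9.97889274e-01 -6.49379283e-02 -2.47682367e-04] 86.2767120963348
[0.55883651 0.16000798 0.112     ]
[ 0.22424043 -0.01145812  0.23041397]
```

Tang centre is (0.561,0.1605) at 82.6°, and the shoulder measurement agrees. I'll move over it.

move_arm:
  targets:
    - [[0,0,0,0,0.6],[0,0.0564,-0.0065,0,0],[0,0.0564,-0.0065,0,0],[0,0.0564,-0.0065,0,0],[0,0.0564,-0.0065,0,0]]

```text
time: 7.97
tool_pos: [0.5611, 0.1619, 0.2826]
tool_rot: [0.0, 0.751, 0.66, 0.0]
contact_force: [1.0, 0.0, -3.9]
gripper_width: 0.532
grasp_force: 63.3
```

move_arm:
  targets:
    - [[0,0,0,0.04,0],[0,0,0,0.05,0],[0,0,0,0.04,0],[0,0,0,0.02,0],[0,0,0,0,0]]

```text
time: 8.38
tool_pos: [0.5588, 0.1606, 0.1881]
tool_rot: [-0.002, 0.751, 0.661, -0.003]
contact_force: [-0.9, -1.0, -4.0]
gripper_width: 0.528
grasp_force: 63.1
```

move_arm:
  targets:
    - [[0,0,0,0,0],[0,0,0,0,0],[0,0,0,0,0],[0,0,0,0,0]]

```text
time: 8.72
tool_pos: [0.5622, 0.1617, 0.1947]
tool_rot: [0.001, 0.75, 0.661, 0.002]
contact_force: [-0.2, -0.5, -2.7]
gripper_width: 0.528
grasp_force: 63.1
```

```bash
python3 - <<'E'
from h import *
c,im=shot("wrist","w5"); t,it=shot("top","t5")
s=state();R=tool(s);print(s["tool_pos"].round(4),np.degrees(np.arctan2(R[1,0],R[0,0])),s["time"],s["joint_vel"].round(3),((R.T@(np.array([.561,.1605,.143])-s["tool_pos"]))/.6).round(4))
cv2.imwrite("pics/w5.png",np.hstack([cv2.resize(im[130:350,150:360,::-1],None,fx=2.5,fy=2.5)]))
E
```

```text
[0.5617 0.1617 0.1939] 82.75006497634723 8.8167 [ 0.002  0.004  0.01  -0.001 -0.003 -0.   ] [-0.0022 -0.0011  0.0848]
```

View pics/w5.png

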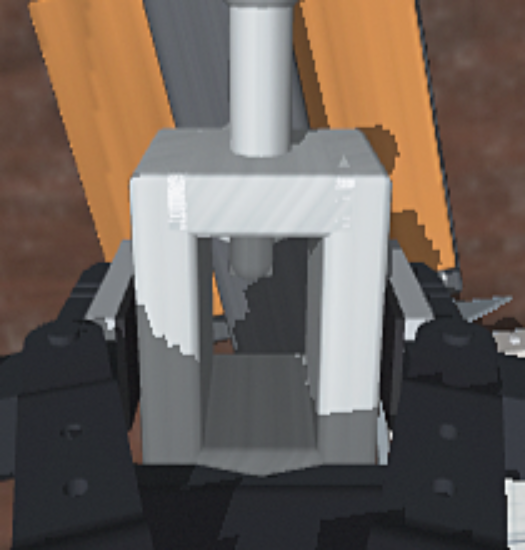

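The tang's near end shows through the slot at (250,275) in the crop, slightly left of centre. I'll check the offset.

```bash
python3 - <<'E'
from h import *
c=cal("wrist"); s=state(); R=tool(s)
for z in(.138,.144): print((R.T@(ray(c,(150+250/2.5,130+277/2.5),z)-s["tool_pos"])).round(4))
zt=s["tool_pos"][2]+.005
for p in((132,177),(391,177),(197,235),(330,235)): print((R.T@(ray(c,(150+p[0]/2.5,130+p[1]/2.5),zt)-s["tool_pos"])).round(4))
E
```

```text
[-0.0161 -0.0022  0.0559]
[-0.0131 -0.0021  0.0499]
[ 0.0324 -0.0214 -0.005 ]
[ 0.0323  0.0227 -0.0049]
[ 0.0218 -0.0106 -0.005 ]
[ 0.0217  0.0126 -0.005 ]
```

Shift −2.5 mm in y, then lower gently.

move_arm:
  targets:
    - [[0,-0.001,-0.004,0,0],[0,0,0,0.015,0],[0,0,0,0.015,0],[0,0,0,0.015,0],[0,0,0,0,0]]

```text
time: 9.23
tool_pos: [0.5565, 0.1611, 0.1616]
tool_rot: [-0.002, 0.75, 0.661, -0.003]
contact_force: [-0.4, 0.1, -4.8]
gripper_width: 0.527
grasp_force: 63.2
```

move_arm:
  targets:
    - [[0,0,0,0.01,0],[0,0,0,0.01,0],[0,0,0,0.005,0],[0,0,0,0,0],[0,0,0,0,0]]

```text
time: 9.65
tool_pos: [0.5585, 0.1614, 0.1502]
tool_rot: [-0.0, 0.75, 0.661, -0.0]
contact_force: [-0.1, 0.0, -3.6]
gripper_width: 0.531
grasp_force: 63.2
```

move_arm:
  targets:
    - [[0,0,0,0,0],[0,0,0,0,0],[0,0,0,0,0]]

```text
time: 9.9
tool_pos: [0.5588, 0.1615, 0.1509]
tool_rot: [0.0, 0.75, 0.661, 0.0]
contact_force: [0.3, 0.5, -3.7]
gripper_width: 0.527
grasp_force: 63.2
```

move_arm:
  targets:
    - [[0,0,0,0.004,0],[0,0,0,0.004,0],[0,0,0,0.002,0],[0,0,0,0,0],[0,0,0,0,0]]

```text
time: 10.32
tool_pos: [0.5584, 0.1614, 0.1441]
tool_rot: [-0.0, 0.75, 0.661, -0.0]
contact_force: [0.1, -0.1, -3.9]
gripper_width: 0.533
grasp_force: 63.2
```

move_arm:
  targets:
    - [[0,0,0,0.0015,0],[0,0,0,0,0],[0,0,0,0.0015,0],[0,0,0,0,0],[0,0,0,0,0]]

```text
time: 10.73
tool_pos: [0.5587, 0.1614, 0.1429]
tool_rot: [0.0, 0.75, 0.661, 0.0]
contact_force: [-0.5, 0.2, -2.9]
gripper_width: 0.528
grasp_force: 63.4
```

move_arm:
  targets:
    - [[0,0,0,0.001,0],[0,0,0,0,0],[0,0,0,0.001,0],[0,0,0,0,0],[0,0,0,0,0]]

```text
time: 11.15
tool_pos: [0.5587, 0.1614, 0.1428]
tool_rot: [0.0, 0.75, 0.661, 0.0]
contact_force: [-4.2, -1.1, 4.8]
gripper_width: 0.528
grasp_force: 64.6
```

Contact came at z=0.1428, against 0.143 predicted for fully seated. I'll release and retreat straight up.

move_arm:
  targets:
    - [[70,0,0,0,0],[100,0,0,0,0],[100,0,0,0,0],[100,0,0,0,0],[100,0,0,0,0]]

```text
time: 11.57
tool_pos: [0.5586, 0.1614, 0.1414]
tool_rot: [0.0, 0.75, 0.661, 0.0]
contact_force: [0.0, 0.6, -0.2]
gripper_width: 1.002
grasp_force: 0.0
```

move_arm:
  targets:
    - [[100,0,0,-0.02,0],[100,0,0,-0.04,0],[100,0,0,-0.06,0],[100,0,0,-0.06,0],[100,0,0,-0.04,0]]

```text
time: 11.98
tool_pos: [0.5595, 0.1616, 0.2785]
tool_rot: [0.001, 0.75, 0.661, 0.002]
contact_force: [1.3, 1.0, 0.5]
gripper_width: 1.0
grasp_force: 0.0
```

move_arm:
  targets:
    - [[100,-0.06,0,0,0],[100,-0.06,0,0,0],[100,-0.06,0,0,0],[100,0,0,0,0],[100,0,0,0,0]]

```text
time: 12.4
tool_pos: [0.545, 0.0529, 0.2745]
tool_rot: [0.0, 0.751, 0.66, 0.001]
contact_force: [-0.7, 0.2, 0.3]
gripper_width: 1.0
grasp_force: 0.0
```

```bash
python3 - <<'E'
from h import *
c,im=shot("wrist","w6"); s6,si=shot("side","s6")
r=lambda a:cv2.resize(a[:,:,::-1],(400,400),interpolation=cv2.INTER_CUBIC)
p=proj(s6,[.56,.16,.13]).astype(int); print(p,state()["tool_pos"])
cv2.imwrite("pics/fin.png",np.hstack([r(im[0:260,126:386]),r(si[p[1]-65:p[1]+65,p[0]-65:p[0]+65])]))
E
```

```text
[263 128] [0.54506344 0.05457669 0.27404343]
```

View pics/fin.png

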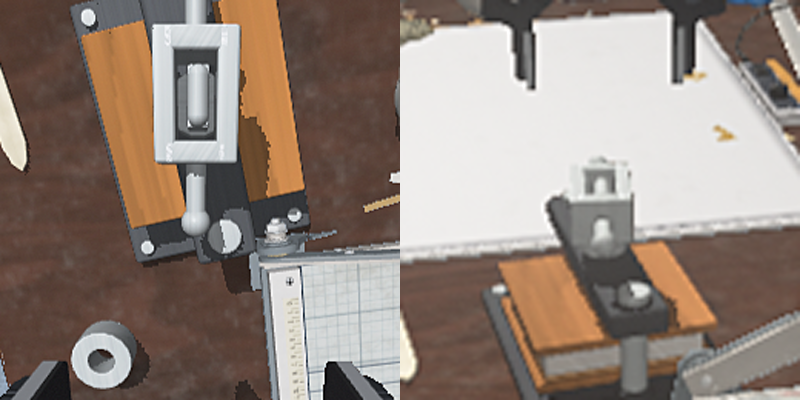

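The left half (wrist) shows the tang at (198,95), centred in the slot and aligned with it. The right half (side) shows the hub level on the shoulder at (600,210). The collar hasn't moved and the gripper is clear, so I'm handing in.

```bash
python3 -c "
from plant import job
print(job.job_done())"
```

```text
the job is handed in; nothing more can be done
None
```

The handle is on the screw with its slot over the tang, sitting level on the shoulder and let go; the collar was not moved, and I handed the job in at about 12.5 s (no verdict was returned).

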